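# Shut and latch the open storage canister

## Task

One of the two stoneware storage canisters has been left ajar with its red latch lever open. Push its lid down until it is fully shut, and only then flip its red latch lever across so that it snaps over into the latched position above the lid. Do it all by pushing with the fingers only, without gripping anything: do not lift, tip or shove the canister, and leave the canister that is already latched, the coffee pot, the mortar and the spice jar where they are.

Things in the scene. Friction and masses are not known exactly. Their poses are not given: they have to be found in the camera images.
- canister_a: The canister to close: dark teal stoneware box with a cream band and a wooden lid, 140 (x) by 130 (y) mm, rim at 115 mm, loose, about 1.8 kg. Origin: centre of its underside; +z up; +x points from its front (the red latch lever's side) to its back (the lid's hinge side). Same build as canister_b; either may stand on the left.
- lid_a (a joint): Lid angle of canister_a: 0 = fully shut, growing as its front edge rises (starts 0.35 to 0.65). Wooden lid, 142 by 132 mm, 14 mm thick; when shut its top is 129 mm above the canister's underside. Its hinge is stiff: the lid stays where it is left, about 2 to 3 N down on its front half moves it, and it stops firmly at 0.
- lid_a_hinge (a point): Middle of canister_a's lid hinge axis, which runs along the canister's y: 74 mm behind (+x) the canister's centre, 122 mm above its underside.
- lid_a_edge (a point): Middle of the front (latch side) edge of canister_a's lid, on its top face; 146 mm from the hinge axis.
- lever_a (a joint): Latch lever angle of canister_a: 0 = open (leans 0.5 rad outward, away from the lid), 0.5 = upright, 1.0 = latched (leans 0.5 rad inward over the lid). It is over-centred by its heavy steel bar (0.32 kg in all): it drops from upright to the nearer end, so pushed a little past 0.5 it snaps to 1.0 by itself. About 1.5 N inward at its bar starts it.
- lever_a_pivot (a point): Middle of canister_a's lever axis, which runs along the canister's y: 85 mm in front (-x) of the canister's centre, 139 mm above its underside, between two 4 mm thick steel ears (38 mm apart) that rise to 149 mm.
- lever_a_tip (a point): Centre of the red bar at the end of canister_a's latch lever, 70 mm from its pivot axis. The bar is 24 mm in diameter and 60 mm long, along the canister's y; the steel arm below it is 26 mm wide and 8 mm thick. Open or latched, the bar's centre is 200 mm above the canister's underside; upright, 209 mm.
- canister_b: The other canister, same shape and colours, shut and latched already; leave it alone. Origin: centre of its underside; axes as for canister_a.
- lid_b (a joint): Lid angle of canister_b, 0 = shut, as it starts and must stay.
- lever_b (a joint): Latch lever angle of canister_b: 1.0 = latched, as it starts and must stay.
- moka_pot: Aluminium stove-top coffee pot with black handle, 90 mm across its base, 167 mm tall, loose bystander. Origin: centre of its underside.
- mortar: Dark green stone mortar, 100 mm across, 70 mm tall, with its pestle leaning out to 115 mm, one loose piece, bystander. Origin: centre of its underside.
- spice_jar: Amber glass jar with a brass cap, 56 mm across, 100 mm tall, loose bystander. Origin: centre of its underside.

How it is judged (in metres and radians):
On the way, in this order (a step that is already met when the one before it is completed fails the run):
1. the lid of the open canister is fully shut (under 0.03 rad) with its lever still open (value of joint lid_a below 0.03 rad and value of joint lever_a below 0.3 rad), for 0.2 s.
2. its lever has snapped over (above 0.92 rad) with the lid shut (value of joint lever_a above 0.92 rad and value of joint lid_a below 0.03 rad), for 0.2 s.
At the end, for the whole second after the job is handed in: canister_a's lid is shut (under 0.03 rad) and its lever latched (above 0.92 rad); the canister stands upright, at rest, within 40 mm of where it started; canister_b is still shut and latched; it and the coffee pot, mortar and spice jar stand upright within 20 mm of their starts (all of step 2 and value of joint lid_b below 0.03 rad and value of joint lever_b above 0.92 rad and angle between each of canister_a, canister_b's own z axis and vertical below 0.05 rad and distance of canister_a from where it was at the start of the episode below 0.04 m and linear speed of canister_a below 0.02 m/s and distance of each of canister_b, moka_pot, mortar, spice_jar from where it was at the start of the episode below 0.02 m and angle between each of moka_pot, mortar, spice_jar's own z axis and vertical below 0.1 rad); the robot touches nothing.
It fails at once if the arm or the gripper's body, rather than the fingers, pushes the canister (over 3 N) (contact force between the arm and canister_a above 3 N).
It fails at once if the lever is flipped past upright while the lid is not shut (over 0.06 rad) (value of joint lever_a above 0.55 rad and value of joint lid_a above 0.06 rad).
It fails at once if the canister being closed is lifted (over 12 mm), tipped (over 0.15 rad) or shoved over 40 mm (height (world z) of canister_a above 0.012 m or angle between canister_a's own z axis and vertical above 0.15 rad or distance of canister_a from where it was at the start of the episode above 0.04 m).
It fails at once if the latched canister is opened, lifted or moved over 20 mm (value of joint lever_b below 0.75 rad or value of joint lid_b above 0.06 rad or distance of canister_b from where it was at the start of the episode above 0.02 m).
It fails at once if the coffee pot, mortar or spice jar is lifted or moved over 20 mm, or tipped (distance of any of moka_pot, mortar, spice_jar from where it was at the start of the episode above 0.02 m or angle between any of moka_pot, mortar, spice_jar's own z axis and vertical above 0.2 rad).
It also fails if it takes over 38 s, if anything falls off the work surface, if the arm or the gripper's body presses on something with over 40 N, if the wrist force passes 120 N, or if a joint passes its speed limit or range.

## Robot

A 7-joint arm with a two-finger parallel gripper is mounted at the origin on the work surface. World frame = base frame: x ahead of the robot, y to its left, z up, the work surface at z = 0. Lengths are in mm, angles in rad, forces in N, time in s.
With the tool pointing down it reaches from about 400 to 850 mm from the base axis. Payload 10.4 kg.
Tool frame: the origin (TCP) lies at the very end of the fingers, on their centre line; the grasp point (between the pads) lies 19 mm behind it; z points along the fingers, y is the direction in which the jaws open and shut (so a half turn about z gives the same grasp; the last joint's range is limited). The gripper opens to 85 mm and grips with 20 to 120 N. Pads are 22 mm wide; open, the fingers measure 114 mm over their backs; the gripper's body (76 mm by 85 mm) begins 54 mm behind the grasp point. The pads swing forward as they close: fully open they stand 13 mm farther back than shut.
Start: joints at [-1.244, 0.332, -0.065, 1.46, 0.022, 1.35, -0.088], TCP at [214.182, 587.177, 231.338] pointing down, gripper open.
Joint ranges: [-2.6, 2.6], [-0.5, 2.12], [-1.47, 1.34], [0.16, 2.42], [-1.27, 4.41], [0.06, 2.06], [-2.6, 2.6]. Speed limits (rad/s): [2.22, 2.22, 2.79, 2.79, 3.14, 3.14, 3.14].

## Interface

Orientations are given as a unit quaternion [w, x, y, z].
In Python, from rig import robot gives the robot as it stands. The module is installed in compiled form; this text tells all that it offers.
- The arm moves only by the tool arm_command, never from a script. Its argument "moves" is a list of rows, each a list of 5 numbers: the shift along the world's x, y, z normalised to -1 to 1, where 1 is 150 mm, then the turn about the world's z normalised to -1 to 1, where 1 is 2 pi rad, then the finger opening in mm, from 0 to 85.4. A call has 1 to 12 rows; each row is the pose to reach, as a shift and turn from the pose commanded when the call began, turning the shorter way round; what a row does not reach only later rows make up. A row lasts 1/10 s, in which the tool goes at most 50 mm and 8.59 degrees, less where a joint would pass 70% of its speed; a pose out of reach is approached as far as the arm can. A call with a number of a shift or a turn outside -1 to 1 is refused whole. A call with a gripper value outside its range is refused whole. The fingers move at their own pace and stop on an object; "grip_force" is the grip in N (left out, the last holds). Time passes only in rows, so rows that repeat a pose let the fingers close. It gives the time, the measured TCP pose, the force and the opening at its end, in the units of the state.
- robot.state(): the state, without advancing time (a new reading comes with each control period).
- robot.get_image(name): name is "scene" or "top" or "wrist"; returns the picture (420x560x3 uint8, blue, green, red); there is no depth.
- robot.get_calibration(name): a dict with "fx", "fy", "cx", "cy" (pixels), "k1" (the pictures are not rectified: a ray, as slopes to the right and down, at radius r is drawn at 1 + k1 r^2 times it, then the intrinsics apply), "extrinsics" (4x4, takes a point from camera to world coordinates). Camera axes: x right, y down, z forward; pixel columns grow to the right and rows downward; lengths in mm; the calibration is good to about 2 mm. A picture is of the moment at which its call begins: read the wrist's pose just before it. get_calibration takes no time and is no camera call; for the wrist camera it gives the pose at the moment of the call.
- robot.close_job(): hands the job in, once; it reports no verdict.
The state is a dict: "time_s": time; "q": joint angles; "joint_velocities": joint speeds; "tau": joint torques, N m; "eef_pos": TCP position; "ee_rot": TCP orientation; "force": force on the tool from outside, world axes, zero at the start; "moment": the same for the moment, N m; "finger_gap": opening from 0.0 (shut) to 1.0 (fully open).
Only numpy, scipy, OpenCV 4.12 (cv2) and the standard library are available. Lean on these libraries where they do the work, as an engineer would, in place of code of your own. Each camera call takes 0.05 s, during which the arm holds its last target. There are 200 camera calls.

## Working session

There is one attempt and no reset: what is moved stays moved. The work goes in short steps, Python scripts to look and compute and a tool call to move; the robot and the scene stay as the last step left them, time stands still between calls to the robot, and variables do not carry over. Pictures are saved under pics/ and viewed, about 8 in all and at most 12, crops included, and the job is handed in when it is done.

Besides the shell and the picture viewer there is one more tool, called as a command line: name --pt "numbers of a row" for each row, then --argument value for the rest. arm_command: Moves the arm, as the interface text tells. Its arguments: {"type":"object","properties":{"moves":{"type":"array"},"grip_force":{"type":"number"}},"required":["moves"]}

```bash
mkdir -p pics
python3 - <<'E'
from rig import robot
import cv2
for n in("scene","top"):
    cv2.imwrite(f"pics/{n}0.png",robot.get_image(n)); c=robot.get_calibration(n); print(n,{k:(v if k!='extrinsics' else [[round(float(x),3) for x in r] for r in v]) for k,v in c.items()})
s=robot.state();print(s['time_s'],s['eef_pos'],s['ee_rot'],s['force'],s['finger_gap'])
E
```

```text
scene {'fx': 399.0746360044412, 'fy': 399.0746360044412, 'cx': 278.55028829079185, 'cy': 212.2632170328272, 'k1': 0.011984156385415123, 'extrinsics': [[0.905, 0.319, -0.28, 863.51], [0.424, -0.705, 0.568, -528.353], [-0.016, -0.634, -0.774, 891.602], [0.0, 0.0, 0.0, 1.0]]}
top {'fx': 524.9963134829742, 'fy': 524.9963134829742, 'cx': 285.83734521003925, 'cy': 212.66187055919497, 'k1': -0.11342018850900899, 'extrinsics': [[-0.027, -0.989, 0.143, 361.118], [-1.0, 0.027, -0.006, 25.444], [0.002, -0.144, -0.99, 1659.178], [0.0, 0.0, 0.0, 1.0]]}
0.1 [214.08041335 586.83909545 230.62199131] [-7.89212886e-05  1.74001068e-01  9.84745260e-01 -6.28247057e-04] [1.03287406 0.66163363 0.30516803] 0.9997294528269953
```

View pics/scene0.png

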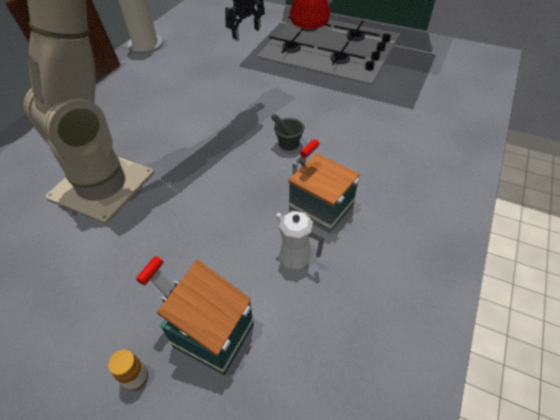

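View pics/top0.png

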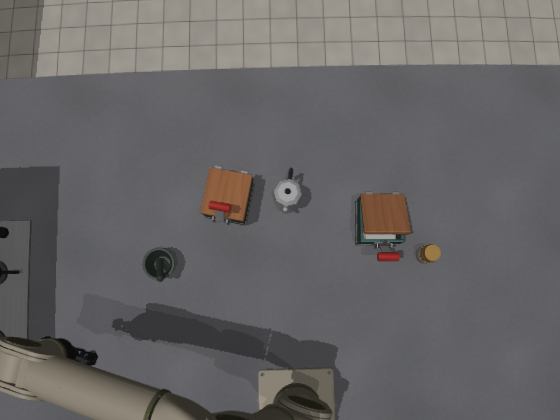

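The left picture shows open canister_a at about (205,315), bar at (150,270), with the spice jar beside it at (128,368). The top view has its lid at (385,213) and bar at (388,257). canister_b is latched at (228,195) in the top view.

```bash
cat > h.py <<'E'
import numpy as np, cv2
def ray(c,u,v):
    x,y=(u-c['cx'])/c['fx'],(v-c['cy'])/c['fy']; a,b=x,y
    for _ in range(10):
        k=1+c['k1']*(a*a+b*b); a,b=x/k,y/k
    E=np.array(c['extrinsics']); d=E[:3,:3]@[a,b,1]; return E[:3,3],d
def onz(c,u,v,z):
    o,d=ray(c,u,v); return o+d*(z-o[2])/d[2]
def tri(r1,r2):
    (o,d),(p,e)=r1,r2; s=np.linalg.lstsq(np.c_[d,-e],p-o,rcond=None)[0]
    a,b=o+d*s[0],p+e*s[1]; return (a+b)/2,np.linalg.norm(a-b)
def red(img):
    h=cv2.cvtColor(img,cv2.COLOR_BGR2HSV)
    m=((h[...,0]<4)|(h[...,0]>176))&(h[...,1]>200)&(h[...,2]>70)
    n,l,s,c=cv2.connectedComponentsWithStats(m.astype(np.uint8))
    out=[]
    for i in range(1,n):
        if s[i,4]>40:
            r=cv2.minAreaRect(np.argwhere(l==i)[:,::-1].astype(np.float32)); out.append((c[i],s[i,4],r,cv2.boxPoints(r)))
    return out
E
python3 - <<'E'
from rig import robot
from h import *
np.set_printoptions(precision=1,suppress=True)
C={n:robot.get_calibration(n) for n in("scene","top")}
R={}
for n in C:
    R[n]=red(cv2.imread(f"pics/{n}0.png"))
    for r in R[n]: print(n,r[0],r[1],r[2])
pick=lambda n,u,v:min(R[n],key=lambda r:np.hypot(*(r[0]-[u,v])))
for t,s in(((388,257),(150,270)),((220,207),(310,148))):
    a,b=pick("top",*t),pick("scene",*s)
    print("bar",*tri(ray(C["top"],*a[0]),ray(C["scene"],*b[0])), "z200:",onz(C["top"],*a[0],200))
    print(" box z200",[onz(C["top"],*p,200)[:2] for p in a[3]])
print("hinge clips",onz(C["top"],368,193,122),onz(C["top"],398,193,122))
img=cv2.imread("pics/top0.png")[170:275,340:455]
cv2.imwrite("pics/c.png",cv2.resize(img,None,fx=5,fy=5,interpolation=cv2.INTER_CUBIC))
E
```

```text
scene [309.6  12.9] 941 ((310.0, 14.0), (38.0, 28.0), 0.0)
scene [309.  147.9] 126 ((309.0620422363281, 147.94483947753906), (6.477548122406006, 19.76482391357422), 48.36646270751953)
scene [149.2 269.9] 281 ((149.31964111328125, 270.0163879394531), (9.986876487731934, 29.832595825195312), 39.80556869506836)Traceback (most recent call last):
  File "<stdin>", line 11, in <module>
  File "<stdin>", line 9, in <lambda>
ValueError: min() iterable argument is empty
```

```bash
python3 - <<'E'
import cv2;h=cv2.cvtColor(cv2.imread("pics/top0.png"),cv2.COLOR_BGR2HSV);print(h[257,388],h[207,220],h[215,385])
E
sed -i 's/<4)/<6)/;s/>200)/>170)/;s/>70)/>50)/' h.py
cat > m.py <<'E'
from rig import robot
from h import *
np.set_printoptions(precision=1,suppress=True)
C={n:robot.get_calibration(n) for n in("scene","top")}
R={}
for n in C:
    R[n]=red(cv2.imread(f"pics/{n}0.png"))
    for r in R[n]: print(n,r[0],r[1],r[2])
pick=lambda n,u,v:min(R[n],key=lambda r:np.hypot(*(r[0]-[u,v])))
for t,s in(((388,257),(150,270)),((220,207),(310,148))):
    a,b=pick("top",*t),pick("scene",*s)
    print("bar",*tri(ray(C["top"],*a[0]),ray(C["scene"],*b[0])), "z200:",onz(C["top"],*a[0],200))
    print(" box z200",[onz(C["top"],*p,200)[:2] for p in a[3]])
print("hinge clips",onz(C["top"],368,193,122),onz(C["top"],398,193,122))
img=cv2.imread("pics/top0.png")[170:275,340:455]
cv2.imwrite("pics/c.png",cv2.resize(img,None,fx=5,fy=5,interpolation=cv2.INTER_CUBIC))
E
python3 m.py
```

```text
[  1 183 155] [  1 181 155] [ 12 140 120]
scene [309.5  13. ] 994 ((309.5, 14.0), (28.0, 39.0), 90.0)
scene [309.1 147.9] 156 ((309.0000305175781, 147.5), (7.77817440032959, 20.50609588623047), 45.0)
scene [149.3 269.7] 314 ((149.43443298339844, 269.7786560058594), (10.627060890197754, 30.600814819335938), 39.80556869506836)
top [219.6 206.1] 155 ((219.35202026367188, 206.06399536132812), (20.750713348388672, 7.692074775695801), 10.304845809936523)
top [387.8 256.2] 152 ((388.0, 256.5), (7.0, 20.0), 90.0)
bar [ 441.8 -264.1  203.8] 0.8067725561955752 z200: [ 442.3 -264.5  200. ]
 box z200 [array([ 452. , -237.5]), array([ 450.3, -293.8]), array([ 430.7, -292.8]), array([ 432.5, -236.5])]
bar [595.4 202.1 204. ] 0.20669989604577374 z200: [596.1 202.6 200. ]
 box z200 [array([591.7, 234.1]), array([613.2, 230.1]), array([601. , 172.4]), array([579.6, 176.6])]
hinge clips [ 636.6 -230.7  122. ] [ 634.3 -321.1  122. ]
```

View pics/c.png

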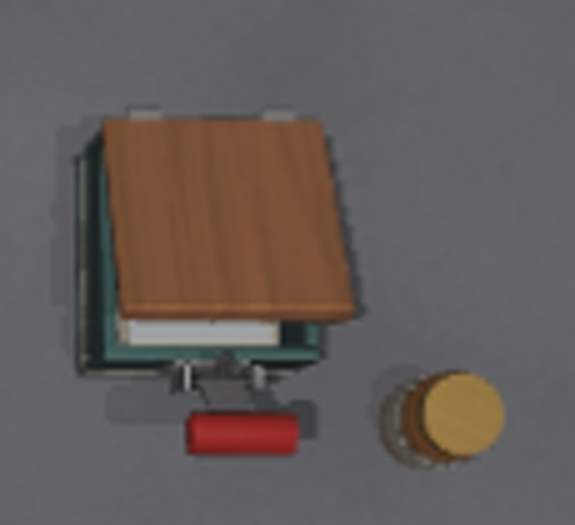

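Measured: bar at (442,-264,~202), hinge middle about (634,-276), so the canister is centred near (560,-269) with yaw about -0.05. The crop shows the lid open, the bar out at front and the jar 60 mm to its right. The heights and the 192 mm bar-to-hinge span match. Setting out high.

arm_command --pt "0.2 -0.1 0.35 0.01 0" --pt "0.5 -0.3 0.7 0.025 0" --pt "0.8 -0.6 0.7 0.049 0" --pt "1 -1 0.7 0.049 0" --pt "1 -1 0.7 0.049 0"

```text
time_s: 0.6
eef_pos: [360.3, 442.6, 335.4]
ee_rot: [-0.0, 0.021, 1.0, -0.0]
force: [1.8, 0.9, -0.7]
finger_gap: 0.144
```

arm_command --pt "0.2 -0.33 0 0 0" --pt "0.4 -0.67 0 0 0" --pt "0.6 -1 0 0 0"

```text
time_s: 0.9
eef_pos: [437.0, 313.6, 335.1]
ee_rot: [-0.0, 0.021, 1.0, -0.0]
force: [1.7, -0.0, -0.2]
finger_gap: 0.002
```

arm_command --pt "0.2 -0.33 0 0 0" --pt "0.4 -0.67 0 0 0" --pt "0.6 -1 0 0 0"

```text
time_s: 1.2
eef_pos: [514.0, 185.0, 335.2]
ee_rot: [-0.0, 0.021, 1.0, 0.0]
force: [0.9, 1.2, -0.4]
finger_gap: -0.001
```

arm_command --pt "0 -0.33 0 0 0" --pt "0 -0.67 0 0 0" --pt "0 -1 0 0 0"

```text
time_s: 1.5
eef_pos: [513.1, 35.4, 334.9]
ee_rot: [-0.0, 0.021, 1.0, 0.0]
force: [1.2, 0.1, 0.5]
finger_gap: -0.003
```

arm_command --pt "0 -0.33 0 0 0" --pt "0 -0.67 0 0 0" --pt "0 -1 0 0 0"

```text
time_s: 1.8
eef_pos: [512.9, -114.0, 335.2]
ee_rot: [-0.0, 0.021, 1.0, 0.0]
force: [2.1, 0.7, 0.3]
finger_gap: -0.001
```

arm_command --pt "0.05 -0.33 0 0 0" --pt "0.1 -0.67 0 0 0" --pt "0.15 -1 0 0 0" --pt "0.15 -1 -0.3 0 0" --pt "0.15 -1 -0.6 0 0" --pt "0.15 -1 -0.6 0 0"

```text
time_s: 2.4
eef_pos: [533.2, -260.7, 239.4]
ee_rot: [-0.005, 0.021, 1.0, 0.002]
force: [-0.2, -0.2, -0.3]
finger_gap: 0.003
```

Run:
```python
from rig import robot
import cv2
s=robot.state();print(s['eef_pos'],s['force'])
t=robot.get_image("scene")[180:390,60:340]
cv2.imwrite("pics/s1.png",cv2.resize(t,None,fx=2.5,fy=2.5,interpolation=cv2.INTER_CUBIC))
```

```text
[ 533.15925885 -260.68509657  239.37395142] [-0.20136749 -0.154653   -0.2713591 ]
```

View pics/s1.png

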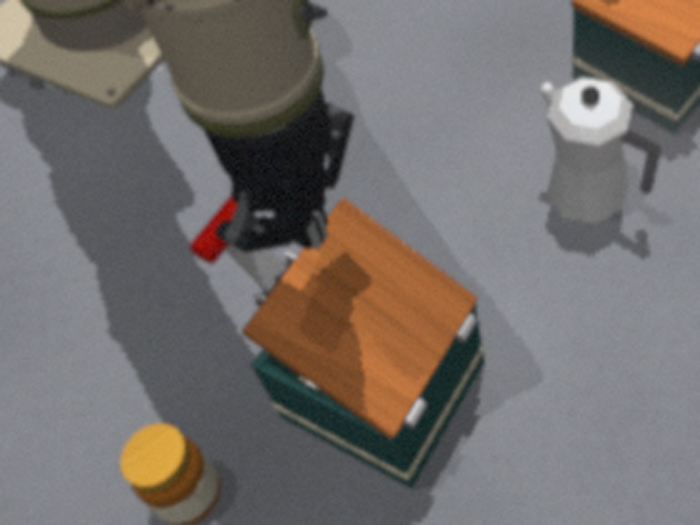

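The closed fingers (near (300,235) in the crop) hang over the lid's front half, clear of the bar and jar. Pushing down gradually.

arm_command --pt "0 -0.03 -0.1 0 0" --pt "0 -0.03 -0.2 0 0" --pt "0 -0.03 -0.28 0 0" --pt "0 -0.03 -0.35 0 0" --pt "0 -0.03 -0.41 0 0" --pt "0 -0.03 -0.47 0 0" --pt "0 -0.03 -0.53 0 0" --pt "0 -0.03 -0.58 0 0" --pt "0 -0.03 -0.61 0 0" --pt "0 -0.03 -0.64 0 0"

```text
time_s: 3.45
eef_pos: [536.0, -266.6, 149.0]
ee_rot: [-0.0, 0.021, 1.0, 0.0]
force: [-1.6, 0.3, 1.6]
finger_gap: -0.001
```

arm_command --pt "0 0 -0.03 0 0" --pt "0 0 -0.06 0 0" --pt "0 0 -0.09 0 0" --pt "0 0 -0.11 0 0" --pt "0 0 -0.12 0 0" --pt "0 0 -0.125 0 0"

```text
time_s: 4.05
eef_pos: [535.9, -266.5, 130.4]
ee_rot: [-0.0, 0.021, 1.0, 0.0]
force: [-0.9, 0.3, 1.0]
finger_gap: -0.001
```

arm_command --pt "0 0 -0.01 0 0" --pt "0 0 -0.015 0 0" --pt "0 0 -0.02 0 0" --pt "0 0 -0.02 0 0"

```text
time_s: 4.45
eef_pos: [536.2, -266.7, 129.0]
ee_rot: [0.0, 0.021, 1.0, 0.0]
force: [-6.9, 2.9, 15.2]
finger_gap: -0.002
```

Firm stop at z = 129.0 with 15 N, exactly the shut height. Lifting, then going round in front of the bar.

arm_command --pt "0 0 0.2 0 0" --pt "0 0 0.5 0 0" --pt "0 0 0.8 0 0" --pt "-0.3 0.02 0.8 0 0" --pt "-0.6 0.03 0.8 0 0" --pt "-0.94 0.03 0.8 0 0" --pt "-0.94 0.03 0.8 0 0" --pt "-0.94 0.03 0.8 0 0"

```text
time_s: 5.25
eef_pos: [394.7, -262.0, 248.2]
ee_rot: [0.001, 0.021, 1.0, 0.001]
force: [0.9, 0.8, -0.6]
finger_gap: 0.0
```

Run:
```python
from rig import robot
from h import *
s=robot.state();print(s['eef_pos'],s['force'])
a=robot.get_image("scene");b=robot.get_image("top")
for i in(a,b): print([(r[0].round(1),r[1]) for r in red(i)])
f=lambda i:cv2.resize(i,(400,500),interpolation=cv2.INTER_CUBIC)
cv2.imwrite("pics/s2.png",np.hstack([f(a[210:390,100:244]),f(b[165:290,335:435])]))
```

```text
[ 394.68701644 -261.95231403  248.22359428] [ 0.93752244  0.80169932 -0.64916961]
[(array([309.6,  13.1]), np.int32(1001)), (array([309.1, 147.9]), np.int32(157)), (array([149.3, 269.8]), np.int32(311))]
[(array([219.5, 206.1]), np.int32(155)), (array([386.6, 256.1]), np.int32(139))]
```

View pics/s2.png

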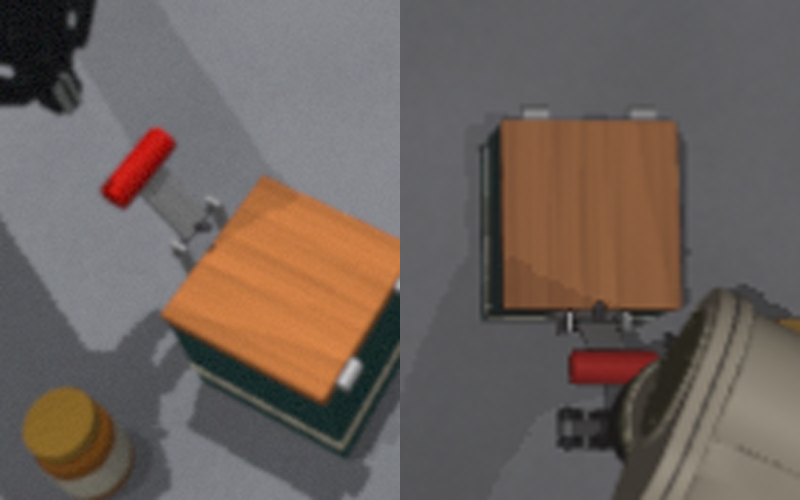

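The lid is now flush (left view) and the bar is still open at (140,168) in the crop; the canister has not moved and the fingers are in front of the bar. Going down to bar height and pushing inward.

arm_command --pt "0 0 -0.2 0 0" --pt "0 0 -0.39 0 0" --pt "0 0 -0.39 0 0" --pt "0.08 0 -0.39 0 0" --pt "0.14 0 -0.39 0 0" --pt "0.19 0 -0.39 0 0" --pt "0.24 0 -0.39 0 0" --pt "0.28 0 -0.39 0 0" --pt "0.32 0 -0.39 0 0" --pt "0.36 0 -0.39 0 0"

```text
time_s: 6.35
eef_pos: [449.6, -262.1, 189.1]
ee_rot: [0.0, 0.021, 1.0, 0.0]
force: [-1.1, -0.4, 1.3]
finger_gap: 0.001
```

arm_command --pt "0.03 0 0 0 0" --pt "0.06 0 0 0 0" --pt "0.08 0 0 0 0" --pt "0.1 0 0 0 0" --pt "0.1 0 0 0 0" --pt "0.1 0 0 0 0"

```text
time_s: 6.95
eef_pos: [463.9, -262.1, 189.0]
ee_rot: [-0.0, 0.021, 1.0, 0.0]
force: [-0.7, 0.2, -0.1]
finger_gap: 0.001
```

Run:
```python
from rig import robot
from h import *
s=robot.state();print(s['eef_pos'],s['force'])
a=robot.get_image("scene")
print([(r[0].round(1),r[1]) for r in red(a)])
cv2.imwrite("pics/s3.png",cv2.resize(a[210:390,60:280],None,fx=3,fy=3))
```

```text
[ 463.89928721 -262.08746762  189.04048459] [-0.73824804  0.23330877 -0.12620905]
[(array([309.5,  13.1]), np.int32(1000)), (array([309.1, 147.9]), np.int32(155)), (array([176.7, 283.1]), np.int32(328))]
```

View pics/s3.png

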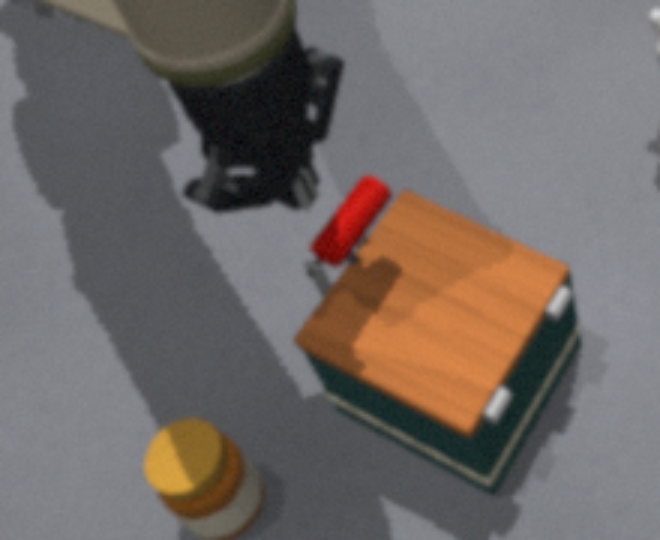

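The bar has passed to (350,218) in the crop, inward of the ears, and the fingers no longer touch it. I'll back off and check its angle with the arm away.

arm_command --pt "-0.1 0 0 0 0" --pt "-0.25 0 0.1 0 0" --pt "-0.4 0 0.4 0 0" --pt "-0.4 0 0.7 0 0" --pt "-0.4 0.3 0.8 0 0" --pt "-0.4 0.6 0.8 0 0" --pt "-0.4 0.9 0.8 0 0" --pt "-0.4 0.9 0.8 0 0"

```text
time_s: 7.8
eef_pos: [404.2, -121.7, 309.2]
ee_rot: [0.0, 0.017, 1.0, 0.001]
force: [1.6, -0.1, 0.2]
finger_gap: 0.0
```

Run:
```python
from rig import robot
from h import *
np.set_printoptions(precision=1,suppress=True)
s=robot.state();print(s['eef_pos'],s['force'])
a=robot.get_image("scene");b=robot.get_image("top")
ra,rb=red(a),red(b)
for i in(ra,rb): print([(r[0].round(1),r[1]) for r in i])
t=max(rb,key=lambda r:r[0][0]);q=min(ra,key=lambda r:r[0][0])
cs,ct=robot.get_calibration("scene"),robot.get_calibration("top")
print(tri(ray(cs,*q[0]),ray(ct,*t[0])),onz(cs,*q[0],200))
f=lambda i:cv2.resize(i,(400,500),interpolation=cv2.INTER_CUBIC)
cv2.imwrite("pics/s4.png",np.hstack([f(a[210:390,100:244]),f(b[165:290,335:435])]))
```

```text
[ 404.2 -121.7  309.2] [ 1.6 -0.1  0.2]
[(array([309.5,  13. ]), np.int32(1000)), (array([309.1, 147.9]), np.int32(156)), (array([176.5, 283.2]), np.int32(334))]
[(array([219.6, 206.1]), np.int32(156)), (array([387.8, 232.5]), np.int32(169))]
(array([ 508.4, -267.3,  203.6]), np.float64(0.3072248483902492)) [ 506.7 -265.8  200. ]
```

View pics/s4.png

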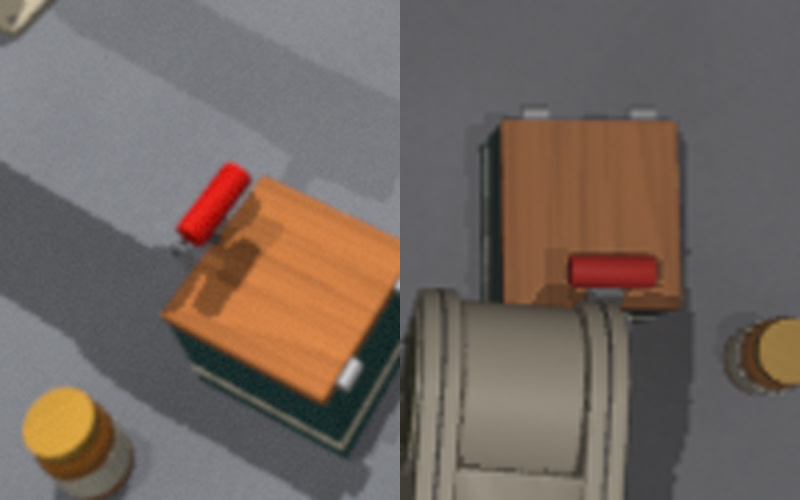

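The bar moved from x = 441.8 to 508.4, which is 66.6 mm against the 67.1 mm expected, and it is back at the same height. It is latched over the shut lid, and nothing else in view has shifted.

```bash
python3 -c "
from rig import robot
print(robot.close_job())"
```

```text
the job is handed in; nothing more can be done
None
```

I closed canister_a and latched its lever using only the closed fingertips, then handed the job in at about 8 s of the 38 s allowed. The hand-in reports no verdict.

- **Lid:** I pushed it down until it stopped firmly with the fingertips at z = 129.0 mm, the given shut height, under about 15 N. A picture taken before touching the lever showed the lid flush and the lever still open.
- **Lever:** I pushed its bar inward, and after I backed off it measured 66.6 mm further in, against 67.1 mm expected for fully latched. Its height was unchanged: 203.6 mm, against 203.8 mm before. Both readings are about 4 mm above the given 200 mm, a constant camera offset.
- **Other objects:** In the last pictures canister_a looked unmoved and canister_b's bar was at the same pixels as at the start. The spice jar also looked unmoved. I did not measure the coffee pot or mortar at the end; the fingers passed well above their heights.
- **Robot:** It ended clear of everything, at about 309 mm height.

No check failed.

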